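Hold the specimen lockbox unlocked with its key

ROBOT

A 7-joint arm with a two-finger parallel gripper is mounted at the origin on the work surface. World frame = base frame: x ahead of the robot, y to its left, z up, the work surface at z = 0. Lengths are in m, angles in rad, forces in N, time in s.
With the tool pointing down it reaches from about 0.4 to 0.85 m from the base axis. Payload 6.9 kg.
Tool frame: the origin (TCP) lies midway between the tips of the shut fingers; the grasp point (between the pads) lies 19 mm behind it (robot.grip_point_offset is the distance from the TCP to the grasp point, in m); z points along the fingers, y is the line along which they close (so a half turn about z gives the same grasp; the last joint's range is limited). The gripper opens to 85 mm and grips with 20 to 120 N. Pads are 22 mm wide; open, the fingers measure 114 mm over their backs; the gripper's body (76 mm by 85 mm) begins 54 mm behind the grasp point. The pads swing forward as they close: fully open they stand 13 mm farther back than shut.
Start: joints at [1.29, 0.507, -0.238, 1.5, 0.126, 1.149, -0.155], TCP at [0.235, -0.579, 0.196] pointing down, gripper open.
Joint ranges: [-3.08, 3.08], [-0.24, 2.05], [-1.43, 1.35], [0, 2.5], [-1.52, 4.66], [0.17, 1.96], [-2.89, 2.89]. Speed limits (rad/s): [2.39, 2.39, 3.14, 3.14, 3.14, 3.14, 3.14].

INTERFACE

Orientations are given as a unit quaternion [w, x, y, z].
In Python, from plant import robot gives the robot as it stands. The module is installed in compiled form; this text tells all that it offers.
- The arm moves only by the shell command python3 -m pendant 'ROWS'. ROWS is JSON, a list of rows, each a list of 3 entries, a list of its own where there are three numbers: the shift along the world's x, y, z in cm, then the turn, a rotation vector about the world's x, y, z in rad, then the opening, from 0 (shut) to 1 (fully open). In form: [[[dx, dy, dz], [wx, wy, wz], grip], ...]. A call has 1 to 20 rows; each row is the pose to reach, as a shift and turn from the pose commanded when the call began; what a row does not reach only later rows make up. A row lasts 1/10 s, in which the tool goes at most 50 mm and 8.59 degrees, less where a joint would pass 70% of its speed; a pose out of reach is approached as far as the arm can. A call with a gripper value outside its range is refused whole. The fingers move at their own pace and stop on an object; the grip force is fixed at half the most. Time passes only in rows, so rows that repeat a pose let the fingers close. It gives the time, the measured TCP pose, the force, the opening and the grip force at its end, in the units of the state.
- robot.read_state(): the state, without advancing time (a new reading comes with each control period).
- robot.capture(name): name is "scene" or "side" or "wrist"; returns (picture, depth): 400x640x3 uint8, red, green, blue; 400x640 float32, m along the optical axis (not along the pixel's ray), 0 where there is no reading.
- robot.camera_model(name): a dict with "vertical_fov" (degrees; the focal length in pixels is half the picture's height over the tangent of half this angle, whatever the lens; pixels are square), "cx", "cy" (the principal point, pixels), "D" ([k1, k2, p1, p2, k3] as OpenCV has them; the pictures are not rectified), "extrinsics" (4x4, takes a point from world to camera coordinates); the wrist camera has in their place "T_tool_cam" (4x4, takes a point from camera to tool coordinates, whose origin is the TCP and whose axes are the flange's). Camera axes: x right, y up, looking along -z (the intrinsics and any distortion apply to the point x, -y, -z); pixel columns grow to the right and rows downward; lengths in m; the calibration is good to about 2 mm. A picture is of the moment at which its call begins: read the wrist's pose just before it. camera_model takes no time and is no camera call.
- robot.close_job(): hands the job in; it is judged then, once.
The state is a dict: "time_s": time; "qpos": joint angles; "joint_velocities": joint speeds; "tau": joint torques, N m; "tool_pos": TCP position; "tool_rot": TCP orientation; "force": force on the tool from outside, world axes, zero at the start; "ft_torque": the same for the moment, N m; "width": finger opening in m; "grip_force": force on a finger pad.
Only numpy, scipy, OpenCV 4.12 (cv2) and the standard library are available. Lean on these libraries where they do the work, as an engineer would, in place of code of your own. Each camera call takes 0.05 s, during which the arm holds its last target. There are 200 camera calls.

TASK

Take the key that stands among the capped tubes in the white tube rack, leave the tubes in their wells, and push the key into the lock on the lid of the grey specimen lockbox, wiggling it past the sticky pins until its collar sits flush. Then turn it a quarter turn clockwise (seen from above) to draw the bolt, and finish while still gripping the key and holding it turned: the lock springs back if you let go.

Things in the scene. Friction and masses are not known exactly. Their poses are not given: they have to be found in the camera images.
- key: Steel key with a black plastic bow, upright in one of the rack's four wells, resting on its round collar (24 mm diameter, 4 mm thick). Origin: centre of the collar's underside; z up, x along the bow's and blade's width. The same after a half turn about z. About 45 g, 74 mm long in all.
- key_tip (a point): Lowest point of the key's blade, 34 mm below the collar's underside; axes as the key's. Below the collar comes a round neck 6 mm in diameter for 8 mm, then a flat steel blade 13 mm wide (x) and 5 mm thick (y) with a round nose.
- key_bow (a point): Centre of the key's black bow, 22 mm above the collar's underside; axes as the key's. The bow is 30 mm wide (x), 10 mm thick (y), 36 mm tall, starting on top of the collar: pinch it across its 10 mm thickness.
- rack: White plastic tube rack, 170 (x) by 220 (y) by 60 mm, fixed. Origin: centre of its underside. Four square wells, 17.7 mm wide, 45 mm deep, at (x, y) = (-55,-72), (-15,-24), (-55,24), (-15,72) mm: one holds the key, the others a loose tube each. Two rows of fixed capped tubes at x = 42 and 68 reach 45 mm above its top.
- tube_a: Closed glass tube, 15 mm diameter, 90 mm tall, white cap 18 mm; stands in a well of the rack and reaches 45 mm above its top. Origin: centre of its underside. Leave in its well.
- tube_b: Like tube_a, in another well.
- tube_c: Like tube_a, in another well.
- lockbox: Grey steel box, 200 (x) by 180 (y) by 100 mm, fixed. Origin: centre of its underside. The lock is in its lid at x = -35 mm, y = 0. A wire handle (24 mm high) and a loose jar (55 mm tall) stand on the lid beyond x = 30 mm.
- keyhole (a point): Centre of the keyhole on the lid's top face; z up, x along the slot. Fixed face plate, 5 mm thick: slot 15.5 (x) by 7.5 mm with 1 mm chamfers; under it the brass plug: slot 15 by 6.6 mm. Fully home the key's collar rests on the face (key origin at this point). The key can turn only with its collar within 3 mm of the face, and is then kept in.
- lock (a joint): Plug angle (rad): 0 at rest; grows clockwise seen from above to a hard stop at 1.57. A spring (0.025 to 0.10 N m) turns it back; it lags the blade by about 0.1. Two sticky pins in the ends of its slot jam a straight push (over 20 N) with the collar about 20 and 14 mm above the face; pressing at 5 to 15 N and rocking the key 1 to 2 mm to and fro along the slot frees it.
Mind the look-alikes: they are no part of the job. What is shaped like the tube_c but purple or red is not meant.

How it is judged:
By the outcome, as a careful person would: the job done as asked, in the order asked, and still so for the second after the job is handed in, while the arm keeps its last pose, push and grip.
It also fails if it takes over 58 s, if anything falls off the work surface, if the arm or the gripper's body presses on something with over 40 N, if the wrist force passes 120 N, or if a joint passes its speed limit or range.

## Working session

There is one attempt and no reset: what is moved stays moved. The work goes in short steps, Python scripts to look and compute and a shell command to move; the robot and the scene stay as the last step left them, time stands still between calls to the robot, and variables do not carry over. Pictures are saved under pics/ and viewed, at most 10 in all, crops included, and the job is handed in when it is done.

```bash
mkdir -p pics
cat > h.py <<'E'
import numpy as np,cv2
from plant import robot
from scipy.spatial.transform import Rotation as R
def K(m):
    f=200/np.tan(np.radians(m["vertical_fov"])/2)
    return np.array([[f,0,m["cx"]],[0,f,m["cy"]],[0,0,1.]]),np.array(m["D"],float)
def cam2world(name,st=None):
    m=robot.camera_model(name)
    if name!="wrist": return np.linalg.inv(np.array(m["extrinsics"]))
    T=np.eye(4);q=st["tool_rot"];T[:3,:3]=R.from_quat([q[1],q[2],q[3],q[0]]).as_matrix();T[:3,3]=st["tool_pos"]
    return T@np.array(m["T_tool_cam"])
def rays(name,px,T):
    k,D=K(robot.camera_model(name))
    u=cv2.undistortPoints(np.array(px,float).reshape(-1,1,2),k,D).reshape(-1,2)
    d=np.c_[u[:,0],-u[:,1],-np.ones(len(u))]
    return T[:3,3],d@T[:3,:3].T
def plane(name,px,T,z):
    o,d=rays(name,px,T); return o+d*((z-o[2])/d[:,2])[:,None]
def pts(name,px,depth,T):
    o,d=rays(name,px,T); z=np.array([depth[int(v),int(u)] for u,v in px]); return o+d*z[:,None]
def save(n,p): cv2.imwrite(n,cv2.cvtColor(p,cv2.COLOR_RGB2BGR))
def snap(name,tag):
    st=robot.read_state(); p,d=robot.capture(name); save(f"pics/{tag}.png",p)
    T=cam2world(name,st); np.savez(f"{tag}.npz",p=p,d=d,T=T); return p,d,T
def cross(n1,p1,T1,n2,p2,T2):
    o1,d1=rays(n1,[p1],T1);o2,d2=rays(n2,[p2],T2);a=d1[0];b=d2[0]
    s=np.linalg.lstsq(np.c_[a,-b],o2-o1,rcond=None)[0]
    A=o1+s[0]*a;B=o2+s[1]*b; return (A+B)/2,np.linalg.norm(A-B)
E
python3 - <<'E'
from h import *
for n in("scene","side","wrist"):
    p,d,T=snap(n,n); print(n,T[:3,3].round(3),-T[:3,2].round(2),robot.camera_model(n)["vertical_fov"],robot.camera_model(n)["D"])
s=robot.read_state();print(s["tool_rot"],s["force"],s["time_s"])
E
```

```text
scene [0.926 0.566 0.894] [-0.39 -0.51 -0.77] 45.38398503398353 [-0.12812696  0.          0.          0.          0.        ]
side [0.183 0.6   0.774] [ 0.34 -0.62 -0.7 ] 44.086589424973326 [-0.14726977  0.          0.          0.          0.        ]
wrist [ 0.298 -0.554  0.373] [-0.25 -0.1  -0.96] 58.27179641199467 [-0.07943956  0.          0.          0.          0.        ]
[-6.45140582e-04  9.81454623e-01  1.91693484e-01 -1.24326422e-04] [-0.89586868 -0.80982793 -0.84321656] 0.15
```

View pics/scene.png

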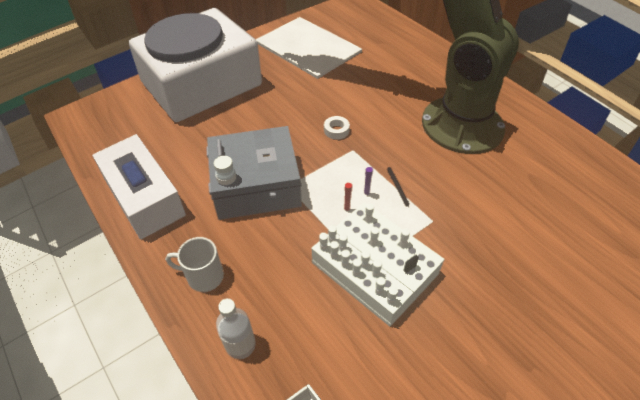

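View pics/side.png

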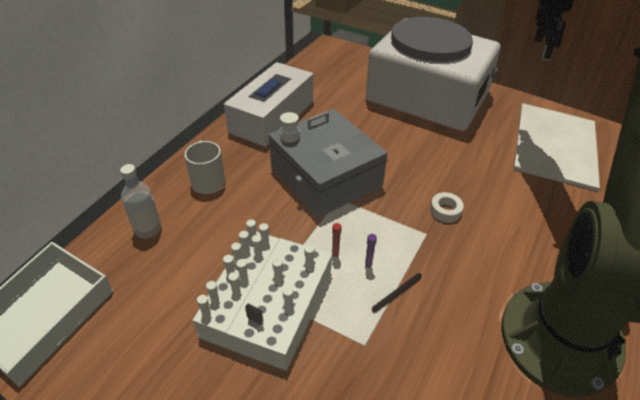

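The scene view shows the black bow at about (411,263) and the lock plate at (266,155). In the side view they are at (254,314) and (337,152).

Run:
```python
from h import *
S={n:np.load(n+".npz") for n in("scene","side")}
def blob(n,c,r,thr):
    g=S[n]["p"].max(2).astype(int); u,v=c; m=np.zeros(g.shape,np.uint8); m[v-r:v+r,u-r:u+r]=g[v-r:v+r,u-r:u+r]<thr
    k,l,s,ce=cv2.connectedComponentsWithStats(m); i=1+s[1:,4].argmax(); print(n,s[i],ce[i]); return ce[i]
a=blob("scene",(411,263),14,70);b=blob("side",(254,314),14,70)
print("bow",cross("scene",a,S["scene"]["T"],"side",b,S["side"]["T"]))
print("lock",cross("scene",(266,155),S["scene"]["T"],"side",(337,152),S["side"]["T"]))
for n,q in(("scene",[(266,150),(280,165),(240,180),(230,180)]),("side",[(337,165),(300,155)])): print(pts(n,q,S[n]["d"],S[n]["T"]).round(3))
# lid / rack orientation from depth
d=S["scene"]["d"];v,u=np.mgrid[0:400:1,0:640:1];px=np.c_[u.ravel(),v.ravel()]
P=pts("scene",px,d,S["scene"]["T"])
for nm,c,zl,zh in(("lid",(0.6,-0.12),.09,.11),("rack",(.55,.15),.054,.066)):
    pass
np.save("P.npy",P.reshape(400,640,3))
P=P.reshape(400,640,3)
for nm,(u0,u1,v0,v1),zl,zh in(("lid",(200,310,120,200),.09,.11),("rack",(300,450,200,320),.054,.066)):
    m=np.zeros((400,640),bool);m[v0:v1,u0:u1]=1;m&=(P[...,2]>zl)&(P[...,2]<zh)
    q=P[m];print(nm,len(q),np.median(q[:,2]),cv2.minAreaRect((q[:,:2]*1000).astype(np.float32)))
im=S["scene"]["p"];a=cv2.resize(im[130:190,200:310],None,fx=5,fy=5,interpolation=2);b=cv2.resize(im[200:300,310:450],None,fx=3,fy=3,interpolation=2)
w=max(a.shape[1],b.shape[1]);pad=lambda x:cv2.copyMakeBorder(x,0,0,0,w-x.shape[1],0)
save("pics/c1.png",np.vstack([pad(a)[:290],pad(b)]))
```

```text
Traceback (most recent call last):
ValueError: attempt to get argmax of an empty sequence
```

```bash
cat > m1.py <<'E'
from h import *
S={n:np.load(n+".npz") for n in("scene","side")}
def blob(n,c,r):
    g=S[n]["p"].max(2); u,v=c; w=g[v-r:v+r,u-r:u+r]; print(n,"min",w.min(),np.median(w)); t=(int(w.min())+int(np.median(w)))/2
    m=np.zeros(g.shape,np.uint8); m[v-r:v+r,u-r:u+r]=w<t
    k,l,s,ce=cv2.connectedComponentsWithStats(m); i=l[v,u]; print(s[i],ce[i]); return ce[i]
a=blob("scene",(411,263),14);b=blob("side",(254,314),14)
print("bow",cross("scene",a,S["scene"]["T"],"side",b,S["side"]["T"]))
print("lock",cross("scene",(266,155),S["scene"]["T"],"side",(337,152),S["side"]["T"]))
d=S["scene"]["d"];v,u=np.mgrid[0:400,0:640];px=np.c_[u.ravel(),v.ravel()]
P=pts("scene",px,d,S["scene"]["T"]).reshape(400,640,3)
print(P[160,270],P[180,250],P[270,425])
for nm,(u0,u1,v0,v1),zl,zh in(("lid",(200,310,120,200),.09,.11),("rack",(300,450,200,320),.054,.066)):
    m=np.zeros((400,640),bool);m[v0:v1,u0:u1]=1;m&=(P[...,2]>zl)&(P[...,2]<zh)&(d>0)
    q=P[m];print(nm,len(q),np.median(q[:,2]) if len(q) else 0,cv2.minAreaRect((q[:,:2]*1000).astype(np.float32)) if len(q) else 0)
im=S["scene"]["p"];a=cv2.resize(im[135:185,205:305],None,fx=5,fy=5,interpolation=2);b=cv2.resize(im[200:300,310:450],None,fx=3.4,fy=3.4,interpolation=2)
w=max(a.shape[1],b.shape[1]);pad=lambda x:cv2.copyMakeBorder(x,0,0,0,w-x.shape[1],0)
save("pics/c1.png",np.vstack([pad(a),pad(b)]))
E
python3 m1.py
```

```text
scene min 70 216.0
[404 255  20  20 222] [412.22522523 264.37837838]
side min 43 160.5
[246 304  17  24 298] [254.26845638 315.93288591]
bow (array([0.48060328, 0.27374674, 0.08114944]), np.float64(0.00041161557810561323))
lock (array([ 0.55314143, -0.14566901,  0.09659767]), np.float64(0.00043083908303748626))
[ 0.55623191 -0.12308698  0.09987197] [ 0.6259628  -0.09797712  0.1000287 ] [0.45844934 0.29254276 0.06139405]
lid 4422 0.09924723182813738 ((584.9281616210938, -159.37039184570312), (188.6537322998047, 200.07911682128906), 64.27643585205078)
rack 5654 0.05935806346694378 ((507.12567138671875, 202.31687927246094), (174.04994201660156, 221.32717895507812), 8.843484878540039)
```

View pics/c1.png

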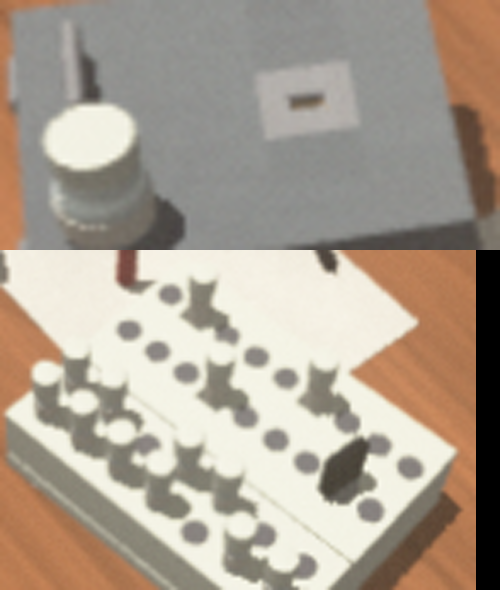

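The crop shows the key in the well at the rack's end (nearest the operator's side) and the slot centred in its bright face plate. I'll check obstacle heights along the path, then look with the wrist camera.

Run:
```python
from h import *
S=np.load("scene.npz");v,u=np.mgrid[0:400:4,0:640:4];px=np.c_[u.ravel(),v.ravel()]
P=pts("scene",px,S["d"],S["T"])
for x in np.arange(.1,.8,.1):
  print(round(x,1),[ (round(y,1),round(float(P[m][:,2].max()),2)) for y in np.arange(-.7,.4,.1) if (m:=(abs(P[:,0]-x)<.05)&(abs(P[:,1]-y)<.05)&(P[:,2]<.8)).any()])
```

```text
0.1 [(np.float64(-0.7), 0.01), (np.float64(-0.6), 0.02), (np.float64(-0.5), 0.02), (np.float64(-0.4), 0.02), (np.float64(-0.3), 0.0), (np.float64(-0.2), 0.0), (np.float64(-0.1), 0.37), (np.float64(-0.0), 0.38), (np.float64(0.1), 0.28), (np.float64(0.2), 0.0), (np.float64(0.3), 0.0)]
0.2 [(np.float64(-0.7), 0.01), (np.float64(-0.6), 0.02), (np.float64(-0.5), 0.02), (np.float64(-0.4), 0.01), (np.float64(-0.3), 0.01), (np.float64(-0.2), 0.0), (np.float64(-0.1), 0.0), (np.float64(-0.0), 0.0), (np.float64(0.1), 0.0), (np.float64(0.2), 0.0), (np.float64(0.3), 0.0)]
0.3 [(np.float64(-0.6), 0.0), (np.float64(-0.5), 0.0), (np.float64(-0.4), 0.0), (np.float64(-0.3), 0.0), (np.float64(-0.2), 0.03), (np.float64(-0.1), 0.0), (np.float64(-0.0), 0.01), (np.float64(0.1), 0.01), (np.float64(0.2), 0.0), (np.float64(0.3), 0.0)]
0.4 [(np.float64(-0.7), 0.19), (np.float64(-0.6), 0.19), (np.float64(-0.5), 0.19), (np.float64(-0.4), 0.0), (np.float64(-0.3), 0.01), (np.float64(-0.2), 0.0), (np.float64(-0.1), 0.0), (np.float64(-0.0), 0.09), (np.float64(0.1), 0.06), (np.float64(0.2), 0.1), (np.float64(0.3), 0.
[... 152 characters left out ...]
.2), 0.1), (np.float64(-0.1), 0.1), (np.float64(-0.0), 0.1), (np.float64(0.1), 0.11), (np.float64(0.2), 0.11), (np.float64(0.3), 0.1)]
0.6 [(np.float64(-0.7), 0.19), (np.float64(-0.6), 0.19), (np.float64(-0.5), 0.19), (np.float64(-0.4), 0.0), (np.float64(-0.3), 0.1), (np.float64(-0.2), 0.12), (np.float64(-0.1), 0.15), (np.float64(-0.0), 0.1), (np.float64(0.1), 0.11), (np.float64(0.2), 0.1), (np.float64(0.3), 0.11)]
0.7 [(np.float64(-0.7), 0.13), (np.float64(-0.6), 0.14), (np.float64(-0.5), 0.11), (np.float64(-0.4), 0.0), (np.float64(-0.3), 0.0), (np.float64(-0.2), 0.16), (np.float64(-0.1), 0.16), (np.float64(-0.0), 0.0), (np.float64(0.1), 0.0), (np.float64(0.2), 0.0), (np.float64(0.3), 0.0)]
```

```bash
python3 -m pendant '[[[0,3,6],[0,0,0],1],[[0,10,6],[0,0,0],1],[[0,16,6],[0,0,0],1],[[5,20,6],[0,0,0],1],[[10,24,6],[0,0,0],1],[[15,30,6],[0,0,0],1],[[20,34,6],[0,0,0],1],[[25,38,6],[0,0,0],1],[[30,43,6],[0,0,0],1],[[31,43.5,6],[0,0,0],1],[[31,43.5,6],[0,0,0],1],[[31,43.5,6],[0,0,0],1],[[31,43.5,6],[0,0,0],1]]'
python3 - <<'E'
from h import *
p,d,T=snap("wrist","w1");print(T[:3,3])
E
```

```text
time_s: 1.45
tool_pos: [0.5487, -0.1374, 0.2556]
tool_rot: [-0.002, 0.981, 0.196, 0.001]
force: [-0.2, 0.4, 0.1]
width: 0.0853
grip_force: 0.0
[ 0.61127688 -0.11226366  0.43364314]
```

View pics/w1.png

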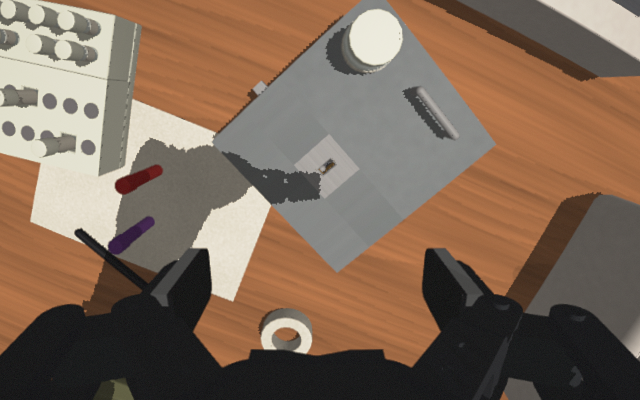

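The slot is at about (327,166) in its light plate. The lid's long edges give the yaw.

```bash
python3 -m pendant '[[[-1,5,0],[0,0,0],0.6],[[-2,10,0],[0,0,0],0.6],[[-3,15,0],[0,0,0],0.6],[[-4,20,0],[0,0,0],0.6],[[-5,25,0],[0,0,0],0.6],[[-6,30,0],[0,0,0],0.6],[[-6.5,35,0],[0,0,0],0.6],[[-7,40,0],[0,0,0],0.6],[[-7,40,0],[0,0,0],0.6],[[-7,40,0],[0,0,0],0.6],[[-7,40,0],[0,0,0],0.6]]'
python3 - <<'E'
from h import *
p,d,T=snap("wrist","w2")
w=np.load("w1.npz");p1,d1,T1=w["p"],w["d"],w["T"]
a=cv2.resize(p1[130:200,285:365],None,fx=6,fy=6,interpolation=2)
b=cv2.resize(p,None,fx=1,fy=1)
save("pics/c2.png",a)
print(plane("wrist",[(327,166)],T1,.1),pts("wrist",[(340,180),(360,150),(300,150)],d1,T1))
E
```

```text
time_s: 2.6
tool_pos: [0.4757, 0.2535, 0.2559]
tool_rot: [0.001, 0.982, 0.19, -0.0]
force: [0.2, -0.8, 1.5]
width: 0.0513
grip_force: 0.0
[[ 0.55603699 -0.14490402  0.1       ]] [[ 0.54817637 -0.161774    0.09918979]
 [ 0.58188073 -0.16750287  0.0995568 ]
 [ 0.56021423 -0.11569505  0.09931243]]
```

View pics/w2.png

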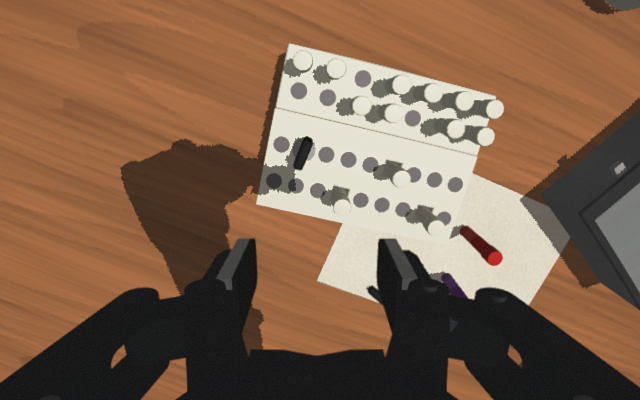

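View pics/c2.png

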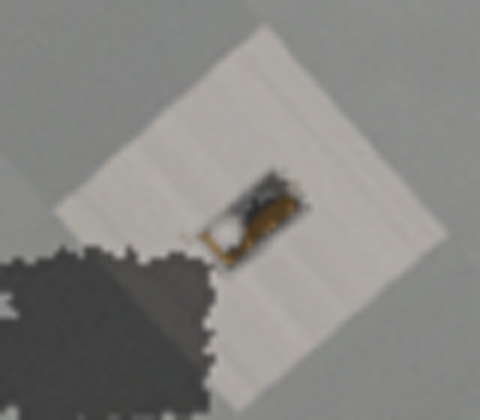

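Slot corners are consistent with the plate corners: both centre on pixel (327.0,166.7). In the second picture the bow is at (303,152).

Run:
```python
from h import *
w=np.load("w1.npz");T1=w["T"]
c=lambda q:[(285+(x+.5)/6-.5,130+(y+.5)/6-.5) for x,y in q]
for q in([(195,238),(275,170),(308,207),(230,272)],[(265,25),(448,235),(240,410),(55,210)]):
    A=plane("wrist",c(q),T1,.1);e=A-np.roll(A,1,0);print("c",A.mean(0).round(4),"len",np.linalg.norm(e,axis=1).round(4),"ang",np.degrees(np.arctan2(e[:,1],e[:,0])).round(1))
# lid edges from depth in w1
def cloud(f,u0,u1,v0,v1):
    w=np.load(f);v,u=np.mgrid[v0:v1,u0:u1];px=np.c_[u.ravel(),v.ravel()];return pts("wrist",px,w["d"],w["T"]),px,w
P,px,_=cloud("w1.npz",205,500,0,275)
q=P[(P[:,2]>.095)&(P[:,2]<.104)];r=cv2.minAreaRect((q[:,:2]*1000).astype(np.float32));print("lid",r,np.median(q[:,2]))
# cross of lock with scene
S=np.load("scene.npz");s2=np.load("side.npz")
print(cross("wrist",(327,166.6),T1,"scene",(205+(306)/5-.4,135+101/5-.4),S["T"]))
P,px,w=cloud("w2.npz",285,325,125,185)
col=w["p"].max(2)[px[:,1],px[:,0]];m=(col<60)
print("colmin",col.min(),m.sum());q=P[m];print(np.percentile(q[:,2],[2,10,50,90,98]).round(3))
for zl in(.085,.09,.095):
    t=q[(q[:,2]>zl)&(q[:,2]<.106)];r=cv2.minAreaRect((t[:,:2]*1000).astype(np.float32));print(zl,len(t),t.mean(0).round(4),r)
    if len(t)>5:
        U,s,V=np.linalg.svd(t[:,:2]-t[:,:2].mean(0));print(np.degrees(np.arctan2(V[0,1],V[0,0])))
m2=np.zeros((400,640),np.uint8);m2[px[m,1],px[m,0]]=1
k,l,s,ce=cv2.connectedComponentsWithStats(m2);i=1+s[1:,4].argmax();print(s[i],ce[i],cross("wrist",ce[i],w["T"],"scene",(412.2,264.4),S["T"]),cross("wrist",ce[i],w["T"],"side",(254.3,315.9),s2["T"]))
P,px,_=cloud("w2.npz",250,520,40,245)
q=P[(P[:,2]>.056)&(P[:,2]<.064)];r=cv2.minAreaRect((q[:,:2]*1000).astype(np.float32));print("rack",r,np.median(q[:,2]))
save("pics/c3.png",cv2.resize(w["p"][120:200,260:350],None,fx=6,fy=6,interpolation=2))
```

```text
c [ 0.5554 -0.1447  0.1   ] len [0.0078 0.0166 0.0079 0.0161] ang [  67.9  -26.5 -115.6  153.2]
c [ 0.5554 -0.1448  0.1   ] len [0.0437 0.044  0.0435 0.0439] ang [ -26.  -115.8  153.9   64.5]
lid ((586.7025756835938, -159.85708618164062), (181.1671905517578, 201.0682830810547), 64.18333435058594) 0.1001190839242255
(array([ 0.55456569, -0.1451037 ,  0.09803245]), np.float64(0.0012911771621268119))
colmin 14 351
[0.06  0.082 0.099 0.101 0.101]
0.085 310 [0.485  0.2709 0.0991] ((483.93572998046875, 270.6878967285156), (9.411314964294434, 29.070960998535156), 89.1834716796875)
178.45318840111395
0.09 304 [0.4848 0.2708 0.0993] ((483.8969421386719, 270.68145751953125), (9.387232780456543, 28.996158599853516), 89.13130187988281)
178.21944607416498
0.095 296 [0.4845 0.2708 0.0995] ((483.8782958984375, 270.6817626953125), (9.387232780456543, 28.958812713623047), 89.13130187988281)
178.1048854806481
[293 137  19  32 328] [302.45121951 152.80792683] (array([0.48114627, 0.2719633 , 0.07943814]), np.float64(0.0038450762427969204)) (array([0.4822854 , 0.27085605, 0.0765773 ]), np.float64(0.0010279162158651222))
rack ((512.5616455078125, 180.26129150390625), (171.06463623046875, 263.7991638183594), 9.109694480895996) 0.06015808112346571
```

View pics/c3.png

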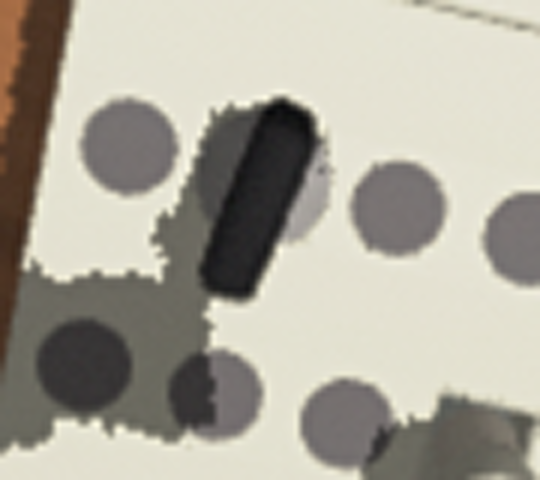

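The bow's top is at about (0.484,0.271), lying along world x (yaw about −1°). The slot is at (0.5554,−0.1447) with yaw −26°. Next I align the tool, then look again from lower.

```bash
python3 -m pendant '[[[0.3,0.5,-2],[0,0,-0.13],0.5],[[0.7,1,-4],[0,0,-0.26],0.5],[[0.7,1.6,-6],[0,0,-0.4],0.5],[[0.7,1.6,-6],[0,0,-0.4],0.5],[[0.7,1.6,-6],[0,0,-0.4],0.5],[[0.7,1.6,-6],[0,0,-0.4],0.5]]'
cat > m2.py <<'E'
from h import *
import sys
p,d,T=snap("wrist",sys.argv[1]);st=robot.read_state()
print(np.round(st["qpos"],2),np.round(st["tool_pos"],4),np.round(st["tool_rot"],4))
v,u=np.mgrid[0:260,180:460];px=np.c_[u.ravel(),v.ravel()];P=pts("wrist",px,d,T)
col=p.max(2)[px[:,1],px[:,0]];m=(col<60)&(P[:,2]>.09)&(P[:,2]<.108)&(abs(P[:,0]-.483)<.03)&(abs(P[:,1]-.271)<.03)
q=P[m];print(m.sum(),px[m].mean(0),np.median(q[:,2]),cv2.minAreaRect((q[:,:2]*1000).astype(np.float32)))
r=cv2.minAreaRect(px[m].astype(np.float32));A=plane("wrist",cv2.boxPoints(r),T,.1);e=A-np.roll(A,1,0)
print(r,A.mean(0),np.linalg.norm(e,axis=1),np.degrees(np.arctan2(e[:,1],e[:,0])))
S=np.load("w2.npz")
print(cross("wrist",px[m].mean(0),T,"wrist",(302.5,151.5),S["T"]))
E
python3 m2.py w3
```

```text
time_s: 3.25
tool_pos: [0.483, 0.2712, 0.1974]
tool_rot: [-0.0, 1.0, -0.006, 0.001]
force: [0.2, 0.4, -0.1]
width: 0.0425
grip_force: 0.0
[-0.23  0.42 -0.48  1.69  0.21  1.09 -2.36] [0.483  0.2714 0.1974] [-3.0e-04  1.0e+00 -6.5e-03  9.0e-04]
429 [317.46620047 181.68298368] 0.09958007802847041 ((483.9457092285156, 270.5255126953125), (8.82390022277832, 29.339786529541016), 89.27648162841797)
((317.5, 182.0), (38.0, 11.0), 90.0) [0.48484389 0.27052785 0.1       ] [0.03080353 0.00855484 0.03080372 0.00879834] [ -0.93399758 -90.74360943 179.51891833  89.25613634]
(array([0.48896001, 0.27114163, 0.11458202]), np.float64(0.001255208113126034))
```

Joint 7 would run out during the later clockwise turn, so I take the half-turned grasp instead. That also puts the camera on the other side and averages out its bias.

```bash
python3 -m pendant '[[[0,0,0],[0,0,0.15],0.4],[[0,0,0],[0,0,0.3],0.4],[[0,0,0],[0,0,0.45],0.4],[[0,0,0],[0,0,0.6],0.4],[[0,0,0],[0,0,0.75],0.4],[[0,0,0],[0,0,0.9],0.4],[[0,0,0],[0,0,1.05],0.4],[[0,0,0],[0,0,1.2],0.4],[[0,0,0],[0,0,1.35],0.4],[[0,0,0],[0,0,1.5],0.4],[[0,0,0],[0,0,1.57],0.4]]' && python3 -m pendant '[[[0,0,0],[0,0,0.15],0.4],[[0,0,0],[0,0,0.3],0.4],[[0,0,0],[0,0,0.45],0.4],[[0,0,0],[0,0,0.6],0.4],[[0,0,0],[0,0,0.75],0.4],[[0,0,0],[0,0,0.9],0.4],[[0,0,0],[0,0,1.05],0.4],[[0,0,0],[0,0,1.2],0.4],[[0,0,0],[0,0,1.35],0.4],[[0,0,0],[0,0,1.5],0.4],[[0,0,0],[0,0,1.57],0.4],[[0,0,0],[0,0,1.57],0.4],[[0,0,0],[0,0,1.57],0.4]]' && python3 m2.py w4
```

```text
time_s: 4.4
tool_pos: [0.4828, 0.2714, 0.1971]
tool_rot: [0.0, 0.71, 0.704, 0.001]
force: [-0.3, -0.2, -0.1]
width: 0.0341
grip_force: 0.0
time_s: 5.7
tool_pos: [0.4826, 0.2716, 0.1966]
tool_rot: [0.0, 0.009, 1.0, 0.0]
force: [-0.4, -0.4, 0.5]
width: 0.034
grip_force: 0.0
[ 0.19  0.67 -1.32  1.68  0.67  1.32  0.3 ] [0.4825 0.2717 0.1966] [ 4.e-04  9.e-03  1.e+00 -0.e+00]
421 [315.11876485 179.64845606] 0.09975562811306127 ((482.3043518066406, 270.58349609375), (9.513276100158691, 28.030864715576172), 88.73677062988281)
((315.0, 180.0), (36.0, 12.0), 90.0) [0.48153828 0.27059634 0.1       ] [0.02905471 0.00930305 0.02905391 0.0095561 ] [178.61574215  88.9219834   -0.88525388 -91.07474946]
(array([0.48455398, 0.27082745, 0.08511689]), np.float64(0.000499989657860048))
```

```bash
python3 -m pendant '[[[0.07,-0.1,-3],[0,0,0],0.4],[[0.07,-0.1,-6],[0,0,0],0.4],[[0.07,-0.1,-9],[0,0,0],0.4],[[0.07,-0.1,-11],[0,0,0],0.4],[[0.07,-0.1,-12],[0,0,0],0.4],[[0.07,-0.1,-12.6],[0,0,0],0.4],[[0.07,-0.1,-12.6],[0,0,0],0.4],[[0.07,-0.1,-12.6],[0,0,0],0],[[0.07,-0.1,-12.6],[0,0,0],0],[[0.07,-0.1,-12.6],[0,0,0],0],[[0.07,-0.1,-12.6],[0,0,0],0],[[0.07,-0.1,-12.6],[0,0,0],0],[[0.07,-0.1,-12.6],[0,0,0],0]]'
```

```text
time_s: 7.05
tool_pos: [0.4829, 0.271, 0.0703]
tool_rot: [0.0, 0.008, 1.0, 0.0]
force: [0.6, 0.3, 0.1]
width: 0.0003
grip_force: 0.0
```

The fingers shut on nothing, so I look before doing anything else.

Run:
```python
from h import *
a,_,_=snap("wrist","w5");b,_,_=snap("scene","s5");c,_,_=snap("side","d5")
x=cv2.resize(a[60:360,170:470],(400,400));y=cv2.resize(b[200:300,350:450],(400,400),interpolation=2)
save("pics/c5.png",np.hstack([x,y]))
```

```text
(no output)
```

View pics/c5.png

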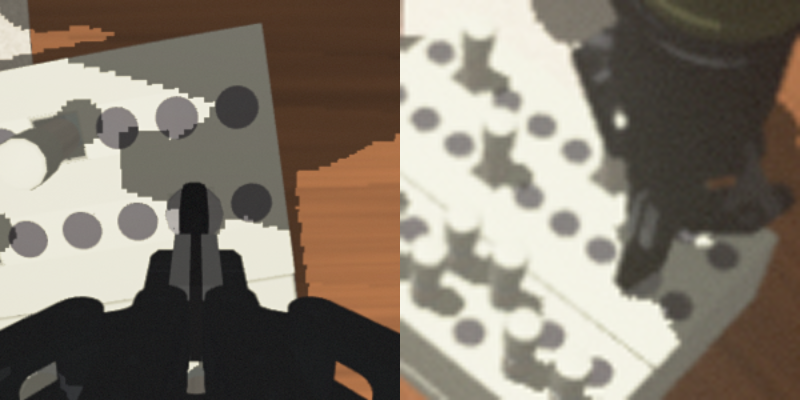

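The bow still stands at the fingers, which look closed around it, yet the opening reads 0. I'll check this numerically.

Run:
```python
from h import *
w=np.load("w5.npz");p,d,T=w["p"],w["d"],w["T"]
m=robot.camera_model("wrist");k,D=K(m)
def proj(X):
    X=np.atleast_2d(X);c=(np.c_[X,np.ones(len(X))]@np.linalg.inv(T).T)[:,:3]*[1,-1,-1]
    return cv2.projectPoints(c,np.zeros(3),np.zeros(3),k,D)[0].reshape(-1,2)
c=np.array([.4832,.2706])
print("pred top",proj([[c[0]+sx*.015,c[1]+sy*.005,.1] for sx,sy in((-1,-1),(-1,1),(1,1),(1,-1))]).round(0))
print("tcp",proj([[.483,.271,.07],[.483,.271,.089]]).round(0))
for v in range(190,345,5):
    P=pts("wrist",[(u,v) for u in range(292,344,4)],d,T)
    print(v,' '.join(f"{p[v,u].max():3d}/{z*1000:3.0f}" for u,z in zip(range(292,344,4),P[:,2])))
s=robot.read_state();print(s["width"],s["grip_force"],s["force"],s["ft_torque"])
```

```text
pred top [[303. 217.]
 [326. 216.]
 [327. 278.]
 [305. 278.]]
tcp [[316. 225.]
 [316. 238.]]
190 113/ 61 113/ 60 113/ 60 112/ 60 113/ 59 114/ 61 113/ 60 113/ 60 114/ 61 114/ 61 113/ 60 114/ 61 113/ 60
195 113/ 60 113/ 60 113/ 61 113/ 60 114/ 61 111/ 61 113/ 59 114/ 61 114/ 60 114/ 61 113/ 61 114/ 59 113/ 60
200 114/ 61 113/ 60 113/ 61 115/ 60  20/ 72  25/ 75  22/ 75  20/ 73  72/ 61 106/ 60 114/ 60 113/ 60 113/ 61
205 113/ 59 107/ 61  92/ 60  80/ 65  25/ 81  25/ 83  25/ 83  22/ 82  28/ 78  78/ 64 114/ 61 113/ 60 113/ 60
210 157/ 61  87/ 60  80/ 64  80/ 64  22/ 88  23/ 91  23/ 91  23/ 90  20/ 87  81/ 64  79/ 64 115/ 60 114/ 61
215 237/ 60  75/ 64  79/ 64  66/ 64  24/ 96  22/ 97  26/ 97  24/ 98  23/ 95  81/ 63  81/ 64  96/ 60 115/ 60
220 238/ 61 180/ 64 178/ 64  73/ 97  21/100  21/101  26/ 99  24/ 99  23/ 99  79/ 63  78/ 65  80/ 65 113/ 60
225 237/ 60 179/ 63 181/ 65  81/ 97  21/100  25/100  24/100  26/ 99  25/ 98  80/ 63  80/ 66  90/ 64 241/ 60
230 237/ 60 204/ 60 168/ 65  80/ 97  28/100  23/100  26/100  25/100  26/100  83/ 65  78/ 64 114/ 60 237/ 60
235 236/ 60 237/ 61 219/248  81/ 97
[... 1743 characters left out ...]
3  32/142  30/143  27/153  32/163  30/170  28/175  29/175
320  28/177  30/176  29/173  27/165  28/154  28/144  32/143  29/144  31/153  26/163  28/170  31/177  27/176
325  29/179  26/178  28/173  30/154  33/153  29/142  28/143  27/143  33/153  30/155  22/171  26/178  29/179
330  28/181  31/178  27/173  28/154  31/154  68/143  64/143  37/143  32/153  30/154  30/171  29/177  29/181
335  26/183  31/178  32/173  28/155  29/154 237/ 60 135/ 60 109/ 60  26/153  29/155  30/171  29/177  26/182
340  24/184  29/180  26/173  32/155  28/154 101/ 63 102/ 63 103/ 64  29/153  31/155  26/170  28/178  25/183
0.00019676186728452658 0.0 [-0.23519668 -0.0381313   0.40908485] [-0.0309847   0.0082716  -0.00106968]
```

Run:
```python
from h import *
for f in("w5","w1","w3"):
    w=np.load(f+".npz");p,d,T=w["p"],w["d"],w["T"]
    Tt=T@np.linalg.inv(np.array(robot.camera_model("wrist")["T_tool_cam"]))
    px={"w5":[(300,245),(304,240),(316,240),(320,255),(312,275),(316,330)],"w1":[(438,252),(200,252),(432,290),(205,300)],"w3":[]}[f]
    if not px: continue
    P=pts("wrist",px,d,T);L=(P-Tt[:3,3])@Tt[:3,:3];print(f,"tool pos",Tt[:3,3].round(3));print(np.c_[px,P.round(3),(L*1000).round(0)])
print(np.array(robot.camera_model("wrist")["T_tool_cam"]).round(3))
```

```text
w5 tool pos [0.483 0.271 0.07 ]
[[ 3.00e+02  2.45e+02  4.73e-01  2.65e-01  1.19e-01  1.00e+01 -6.00e+00
  -4.90e+01]
 [ 3.04e+02  2.40e+02  4.73e-01  2.66e-01  1.15e-01  1.00e+01 -5.00e+00
  -4.40e+01]
 [ 3.16e+02  2.40e+02  4.73e-01  2.71e-01  1.14e-01  1.00e+01 -0.00e+00
  -4.40e+01]
 [ 3.20e+02  2.55e+02  4.73e-01  2.73e-01  1.28e-01  1.00e+01  1.00e+00
  -5.80e+01]
 [ 3.12e+02  2.75e+02  4.73e-01  2.70e-01  1.43e-01  9.00e+00 -1.00e+00
  -7.30e+01]
 [ 3.16e+02  3.30e+02  4.94e-01  2.71e-01  1.43e-01 -1.10e+01 -0.00e+00
  -7.30e+01]]
w1 tool pos [ 0.551 -0.137  0.256]
[[ 4.38e+02  2.52e+02  5.77e-01 -1.75e-01  3.11e-01  1.00e+01  4.50e+01
  -5.60e+01]
 [ 2.00e+02  2.52e+02  5.44e-01 -9.30e-02  3.13e-01  1.00e+01 -4.30e+01
  -5.70e+01]
 [ 4.32e+02  2.90e+02  5.65e-01 -1.77e-01  3.18e-01 -3.00e+00  4.20e+01
  -6.20e+01]
 [ 2.05e+02  3.00e+02  5.25e-01 -1.01e-01  3.13e-01 -1.00e+01 -4.30e+01
  -5.80e+01]]
[[-0.     0.964  0.265  0.066]
 [ 1.     0.     0.     0.   ]
 [ 0.     0.265 -0.964 -0.178]
 [ 0.     0.     0.     1.   ]]
```

The depth puts the shut fingertips about 43 mm behind the reported TCP, so they closed above the bow. I'll cross-check this with the fixed cameras.

Run:
```python
from h import *
print(robot.grip_point_offset)
for n,f in(("scene","s5"),("side","d5")):
    w=np.load(f+".npz");v,u=np.mgrid[150:390,150:500];px=np.c_[u.ravel(),v.ravel()];P=pts(n,px,w["d"],w["T"])
    m=(np.hypot(P[:,0]-.483,P[:,1]-.271)<.018)&(P[:,2]>.066)&(P[:,2]<.2);h=np.histogram(P[m][:,2],np.arange(.066,.2,.004));print(n,dict(zip((h[1]*1000).astype(int).tolist(),h[0].tolist())))
    c=w["p"].max(2)[px[:,1],px[:,0]]
    print([(int(z*1000),int(np.median(c[m&(abs(P[:,2]-z)<.003)])) if (m&(abs(P[:,2]-z)<.003)).any() else None,P[m&(abs(P[:,2]-z)<.003)].mean(0)[:2].round(3).tolist()) for z in np.arange(.07,.15,.006)])
```

```text
0.0187
scene {66: 9, 70: 12, 74: 17, 78: 13, 82: 12, 86: 12, 90: 12, 94: 9, 98: 16, 102: 3, 106: 5, 110: 7, 114: 15, 118: 23, 122: 13, 126: 17, 130: 20, 134: 11, 138: 10, 142: 9, 146: 16, 150: 19, 154: 22, 158: 34, 162: 6, 166: 7, 170: 12, 174: 8, 178: 6, 182: 9, 186: 6, 190: 7, 194: 6}
[(70, 67, [0.486, 0.273]), (76, 64, [0.489, 0.273]), (82, 63, [0.487, 0.273]), (88, 64, [0.486, 0.273]), (94, 64, [0.49, 0.273]), (100, 71, [0.493, 0.27]), (106, 89, [0.49, 0.276]), (112, 96, [0.492, 0.271]), (118, 92, [0.49, 0.273]), (124, 74, [0.49, 0.276]), (130, 76, [0.49, 0.274]), (136, 78, [0.491, 0.275]), (142, 74, [0.492, 0.272]), (148, 67, [0.494, 0.273])]
side {66: 20, 70: 21, 74: 28, 78: 16, 82: 22, 86: 24, 90: 21, 94: 29, 98: 23, 102: 0, 106: 6, 110: 13, 114: 18, 118: 20, 122: 21, 126: 19, 130: 20, 134: 18, 138: 14, 142: 10, 146: 14, 150: 34, 154: 32, 158: 23, 162: 4, 166: 10, 170: 13, 174: 14, 178: 11, 182: 12, 186: 9, 190: 10, 194: 3}
[(70, 57, [0.478, 0.274]), (76, 52, [0.481, 0.274]), (82, 50, [0.48, 0.274]), (88, 51, [0.479, 0.274]), (94, 53, [0.478, 0.274]), (100, 57, [0.473, 0.271]), (106, 82, [0.476, 0.276]), (112, 81, [0.475, 0.275]), (118, 72, [0.477, 0.277]), (124, 69, [0.476, 0.277]), (130, 73, [0.475, 0.275]), (136, 71, [0.474, 0.276]), (142, 72, [0.474, 0.273]), (148, 63, [0.472, 0.273])]
```

Both fixed cameras put the tips at about z = 0.107, clear above the bow (top at 0.100). I open, go 3.8 cm deeper and close.

```bash
python3 -m pendant '[[[0,0,0.3],[0,0,0],0.4],[[0,0,0.3],[0,0,0],0.4],[[0,0,0.3],[0,0,0],0.4],[[0,0,0.3],[0,0,0],0.4],[[0,0,-1],[0,0,0],0.4],[[0,0,-2],[0,0,0],0.4],[[0,0,-3],[0,0,0],0.4],[[0,0,-3.8],[0,0,0],0.4],[[0,0,-3.8],[0,0,0],0.4],[[0,0,-3.8],[0,0,0],0],[[0,0,-3.8],[0,0,0],0],[[0,0,-3.8],[0,0,0],0],[[0,0,-3.8],[0,0,0],0],[[0,0,-3.8],[0,0,0],0],[[0,0,-3.8],[0,0,0],0]]'
```

```text
time_s: 8.7
tool_pos: [0.4831, 0.2711, 0.0325]
tool_rot: [0.0, 0.008, 1.0, 0.0]
force: [0.3, 0.7, 2.5]
width: 0.0093
grip_force: 59.1
```

Gripped (9.3 mm, 59 N). I lift and carry it to above the lock.

```bash
python3 -m pendant '[[[0,0,2],[0,0,0],0],[[0,0,5],[0,0,0],0],[[0,0,8],[0,0,0],0],[[0,0,10.5],[0,0,0],0],[[0.5,-3,11],[0,0,-0.04],0],[[1.5,-7.5,11],[0,0,-0.1],0],[[2,-12,11],[0,0,-0.15],0],[[3,-17,11],[0,0,-0.2],0],[[4,-22,11],[0,0,-0.25],0],[[4.7,-27,11],[0,0,-0.3],0],[[5.5,-32,11],[0,0,-0.35],0],[[6.3,-37,11],[0,0,-0.4],0],[[7,-40,11],[0,0,-0.438],0],[[7.1,-41.6,11],[0,0,-0.438],0],[[7.1,-41.6,11],[0,0,-0.438],0],[[7.1,-41.6,11],[0,0,-0.438],0],[[7.1,-41.6,11],[0,0,-0.438],0]]'
python3 - <<'E'
from h import *
for n,f in(("scene","s6"),("side","d6"),("wrist","w6")): snap(n,f)
s=robot.read_state();print(np.round(s["qpos"],2),s["tool_pos"])
S=[np.load(f+".npz")["p"] for f in("s6","d6","w6")]
a=cv2.resize(S[0][95:185,220:310],(400,400),interpolation=2);b=cv2.resize(S[1][85:175,290:380],(400,400),interpolation=2)
save("pics/c6.png",np.hstack([a,b]))
E
```

```text
time_s: 10.4
tool_pos: [0.5538, -0.1426, 0.1426]
tool_rot: [0.0, 0.223, 0.975, 0.0]
force: [0.1, 0.5, -0.6]
width: 0.009
grip_force: 58.7
[ 0.91  0.74 -1.25  1.72  0.74  1.25  0.59] [ 0.55394559 -0.14342475  0.14250353]
```

View pics/c6.png

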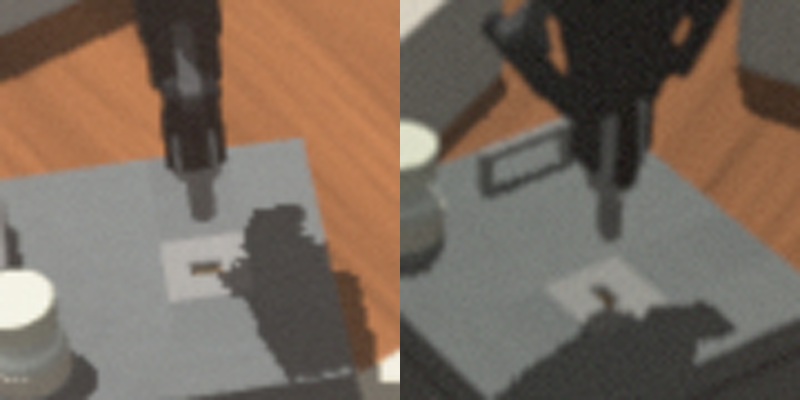

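The key is held upright over the slot. In the crop the blade tip is at (203,218) in the scene view and (209,240) in the side view. The slot is at (206,268) and (205,295).

Run:
```python
from h import *
s=np.load("s6.npz");d=np.load("d6.npz");f=400/90
A=lambda x,y:(220+x/f-.4,95+y/f-.4);B=lambda x,y:(290+x/f-.4,85+y/f-.4)
print("tip",cross("scene",A(203,216),s["T"],"side",B(209,238),d["T"]))
print("slot",cross("scene",A(206,268),s["T"],"side",B(205,295),d["T"]))
for n,w,q in(("scene",s,A(206,268)),("side",d,B(205,295)),): print(plane(n,[q],w["T"],.1))
# blade axis from depth
for n,w,(u0,u1,v0,v1) in(("scene",s,(255,275,125,150)),("side",d,(325,350,120,145))):
    v,u=np.mgrid[v0:v1,u0:u1];px=np.c_[u.ravel(),v.ravel()];P=pts(n,px,w["d"],w["T"])
    m=(np.hypot(P[:,0]-.554,P[:,1]+.144)<.03)
    for z in(.14,.145,.15,.155,.16): 
        k=m&(abs(P[:,2]-z)<.003); print(n,z,k.sum(),P[k].mean(0).round(4) if k.any() else '')
    k=m&(P[:,2]>.115);print("zmin",P[k][:,2].min())
print(robot.read_state()["tool_pos"])
```

```text
tip (array([ 0.55325825, -0.14157614,  0.13746097]), np.float64(0.00043959382590821514))
slot (array([ 0.5548854 , -0.14260519,  0.1006828 ]), np.float64(0.0007803324664962185))
[[ 0.55474956 -0.1426978   0.1       ]]
[[ 0.55535543 -0.14393227  0.1       ]]
scene 0.14 11 [ 0.5534 -0.1394  0.1404]
scene 0.145 11 [ 0.5535 -0.1393  0.1451]
scene 0.15 10 [ 0.5531 -0.1405  0.1503]
scene 0.155 14 [ 0.5545 -0.141   0.1547]
scene 0.16 8 [ 0.554  -0.1401  0.1597]
zmin 0.13728660581295105
side 0.14 11 [ 0.5532 -0.1398  0.141 ]
side 0.145 14 [ 0.5527 -0.1394  0.1447]
side 0.15 15 [ 0.5526 -0.139   0.1504]
side 0.155 14 [ 0.5542 -0.1399  0.155 ]
side 0.16 14 [ 0.5519 -0.1394  0.1598]
zmin 0.13458997124439254
[ 0.55394559 -0.14342475  0.14250353]
```

```bash
python3 -m pendant '[[[0.1,0,-1],[0,0,0],0],[[0.1,0,-2],[0,0,0],0],[[0.1,0,-3],[0,0,0],0],[[0.1,0,-3],[0,0,0],0],[[0.1,0,-3],[0,0,0],0],[[0.1,0,-3],[0,0,0],0]]'; python3 -c "
from h import *
s=robot.read_state();print(s['tool_pos'],s['tool_rot'],s['force'])"
```

```text
time_s: 11.15
tool_pos: [0.5551, -0.1449, 0.1124]
tool_rot: [0.0, 0.225, 0.974, 0.0]
force: [-0.3, 0.3, 0.3]
width: 0.0096
grip_force: 58.7
[ 0.55506157 -0.14492699  0.11239573] [1.58282242e-04 2.24938412e-01 9.74372960e-01 1.42252756e-04] [-0.27074221  0.31757407  0.31951265]
```

```bash
python3 -m pendant '[[[0,0,-0.4],[0,0,0],0],[[0,0,-0.8],[0,0,0],0],[[0,0,-1.1],[0,0,0],0],[[0,0,-1.4],[0,0,0],0],[[0,0,-1.4],[0,0,0],0]]'
```

```text
time_s: 11.65
tool_pos: [0.5546, -0.1451, 0.0977]
tool_rot: [-0.0, 0.225, 0.974, -0.0]
force: [0.2, 0.0, -0.3]
width: 0.0094
grip_force: 58.7
```

```bash
python3 -m pendant '[[[0,0,-0.2],[0,0,0],0],[[0,0,-0.4],[0,0,0],0],[[0,0,-0.6],[0,0,0],0],[[0,0,-0.7],[0,0,0],0],[[0,0,-0.7],[0,0,0],0]]'
```

```text
time_s: 12.15
tool_pos: [0.5561, -0.145, 0.0928]
tool_rot: [0.002, 0.225, 0.974, -0.0]
force: [-0.8, -1.0, 11.6]
width: 0.0096
grip_force: 60.7
```

Jammed at the first pin with 11.6 N. I rock along the slot, direction (0.90, −0.44).

```bash
python3 -m pendant '[[[0.16,-0.08,0],[0,0,0],0],[[0.16,-0.08,0],[0,0,0],0],[[-0.16,0.08,0],[0,0,0],0],[[-0.16,0.08,0],[0,0,0],0],[[0.16,-0.08,0],[0,0,0],0],[[0.16,-0.08,0],[0,0,0],0],[[-0.16,0.08,0],[0,0,0],0],[[-0.16,0.08,0],[0,0,0],0],[[0,0,0],[0,0,0],0]]'
```

```text
time_s: 13.05
tool_pos: [0.5556, -0.145, 0.0917]
tool_rot: [0.001, 0.225, 0.974, 0.0]
force: [1.9, -0.7, 0.7]
width: 0.0093
grip_force: 59.1
```

Freed. On to the second pin.

```bash
python3 -m pendant '[[[0,0,-0.2],[0,0,0],0],[[0,0,-0.4],[0,0,0],0],[[0,0,-0.6],[0,0,0],0],[[0,0,-0.6],[0,0,0],0],[[0,0,-0.6],[0,0,0],0]]'
```

```text
time_s: 13.55
tool_pos: [0.5558, -0.1449, 0.0867]
tool_rot: [0.001, 0.225, 0.974, -0.0]
force: [-0.7, -1.5, 16.5]
width: 0.009
grip_force: 61.2
```

```bash
python3 -m pendant '[[[0.16,-0.08,0.04],[0,0,0],0],[[0.16,-0.08,0.04],[0,0,0],0],[[-0.16,0.08,0.04],[0,0,0],0],[[-0.16,0.08,0.04],[0,0,0],0],[[0.16,-0.08,0.04],[0,0,0],0],[[0.16,-0.08,0.04],[0,0,0],0],[[-0.16,0.08,0.04],[0,0,0],0],[[-0.16,0.08,0.04],[0,0,0],0],[[0,0,0.04],[0,0,0],0]]'
```

```text
time_s: 14.45
tool_pos: [0.5543, -0.1445, 0.0852]
tool_rot: [-0.001, 0.225, 0.974, 0.0]
force: [-1.9, 1.8, 3.7]
width: 0.0092
grip_force: 59.3
```

```bash
python3 -m pendant '[[[0,0,-0.3],[0,0,0],0],[[0,0,-0.6],[0,0,0],0],[[0,0,-0.9],[0,0,0],0],[[0,0,-1.1],[0,0,0],0],[[0,0,-1.3],[0,0,0],0],[[0,0,-1.4],[0,0,0],0],[[0,0,-1.4],[0,0,0],0]]'
```

```text
time_s: 15.15
tool_pos: [0.5539, -0.145, 0.0725]
tool_rot: [-0.001, 0.225, 0.974, -0.001]
force: [-6.4, 0.2, 15.5]
width: 0.009
grip_force: 61.3
```

Home: z = 0.0725 exactly as predicted, with 15 N underneath. I ease the press and turn clockwise.

```bash
python3 -m pendant '[[[-0.05,0,0.05],[0,0,0],0],[[-0.05,0,0.05],[0,0,-0.14],0],[[-0.05,0,0.05],[0,0,-0.28],0],[[-0.05,0,0.05],[0,0,-0.42],0],[[-0.05,0,0.05],[0,0,-0.56],0],[[-0.05,0,0.05],[0,0,-0.7],0],[[-0.05,0,0.05],[0,0,-0.84],0],[[-0.05,0,0.05],[0,0,-0.84],0]]'; python3 -c "
from h import *
s=robot.read_state();print(s['force'],s['ft_torque'],np.round(s['qpos'],2))"
```

```text
time_s: 15.95
tool_pos: [0.5541, -0.1447, 0.0725]
tool_rot: [-0.0, 0.604, 0.797, -0.0]
force: [-1.5, 1.3, 8.4]
width: 0.0093
grip_force: 60.3
[-1.54846852  1.26356043  8.42569039] [ 0.30036329  0.31098629 -0.02696462] [ 0.79  0.72 -0.98  1.8   0.7   1.02 -0.19]
```

```bash
python3 -m pendant '[[[0,0,0],[0,0,-0.14],0],[[0,0,0],[0,0,-0.28],0],[[0,0,0],[0,0,-0.42],0],[[0,0,0],[0,0,-0.56],0],[[0,0,0],[0,0,-0.7],0],[[0,0,0],[0,0,-0.8],0],[[0,0,0],[0,0,-0.86],0],[[0,0,0],[0,0,-0.86],0],[[0,0,0],[0,0,-0.86],0]]'; python3 -c "
from h import *
s=robot.read_state();print(s['force'],s['ft_torque'],np.round(s['qpos'],2),2*np.degrees(np.arctan2(s['tool_rot'][2],s['tool_rot'][1])))"
```

```text
time_s: 16.85
tool_pos: [0.5542, -0.1446, 0.0725]
tool_rot: [-0.0, 0.88, 0.475, -0.0]
force: [-0.7, 1.9, 8.9]
width: 0.0092
grip_force: 60.5
[-0.68475663  1.88661839  8.90514266] [0.33683809 0.37351721 0.06211211] [ 0.68  0.64 -0.75  1.8   0.54  0.92 -0.9 ] 56.682789701469524
```

Turned 97°. I check for the hard stop with a little more turn.

```bash
python3 -m pendant '[[[0,0,0],[0,0,-0.05],0],[[0,0,0],[0,0,-0.09],0],[[0,0,0],[0,0,-0.09],0],[[0,0,0],[0,0,-0.09],0]]'
python3 - <<'E'
from h import *
s=robot.read_state();print(s['force'],s['ft_torque'],2*np.degrees(np.arctan2(s['tool_rot'][2],s['tool_rot'][1])))
a,_,_=snap("scene","s7");b,_,_=snap("side","d7")
save("pics/c7.png",np.hstack([cv2.resize(a[110:180,230:300],(400,400),interpolation=2),cv2.resize(b[110:180,300:370],(400,400),interpolation=2)]))
E
```

```text
time_s: 17.25
tool_pos: [0.5542, -0.1445, 0.0725]
tool_rot: [-0.0, 0.9, 0.435, -0.0]
force: [-1.6, 1.6, 10.5]
width: 0.0093
grip_force: 60.6
[-1.56086307  1.56871989 10.50635112] [0.38516966 0.39231453 0.29171716] 51.55928592008657
```

View pics/c7.png

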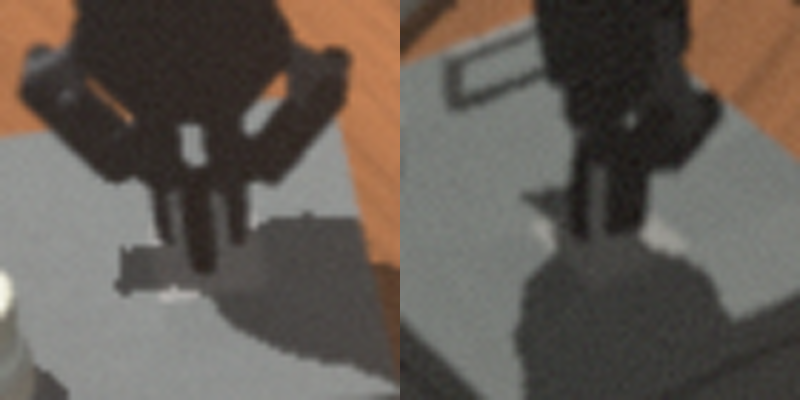

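The picture shows the bow turned and still held between the fingers at the plate. The moment rose from 0.06 to 0.29 N m, so the plug is on its hard stop. I hand in holding this pose.

```bash
python3 -c "
from plant import robot
print(robot.close_job())"
```

```text
the job is handed in; nothing more can be done
None
```

I took the key from the rack, worked it past both sticky pins until it was fully home, and turned it clockwise onto the hard stop. I handed the job in at about 17 s with the key still gripped and held turned; no verdict came back. My first grasp closed above the bow because the fingertips sit about 37 mm behind the reported TCP; the second, deeper grasp held.

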